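# Pack the blood-sample transport tray

### The arm

A 6-joint arm with a two-finger parallel gripper is mounted at the origin on the work surface. World frame = base frame: x ahead of the robot, y to its left, z up, the work surface at z = 0. Lengths are in mm, angles in rad, forces in N, time in s.
With the tool pointing down it reaches from about 400 to 825 mm from the base axis. Payload 7 kg.
Tool frame: the origin (TCP) lies at the very end of the fingers, on their centre line; the grasp point (between the pads) lies 19 mm behind it; z points along the fingers, y is the line along which they close (so a half turn about z gives the same grasp; the last joint's range is limited). The gripper opens to 88 mm and grips with 3 to 60 N. Pads are 19 mm wide; open, the fingers measure 130 mm over their backs; the gripper's body (78 mm by 193 mm) begins 47 mm behind the grasp point.
Start: joints at [1.621, 0.359, 0.012, 0, -1.224, -0.288], TCP at [159.017, 655.979, 226.561] pointing down, gripper open.
Joint ranges: [-3.07, 3.07], [-1.43, 2.12], [-1.02, 1.25], [-3.03, 1.67], [-3.05, -0], [-3.03, 3.03]. Speed limits (rad/s): [2.39, 2.39, 3.01, 3.14, 3.14, 3.14].

### API

Orientations are given as a unit quaternion [x, y, z, w].
In Python, from plant import bot gives the robot as it stands. Calls block until the motion is done:
- bot.move_ptp(position, orientation): joint-space move of the TCP to a pose.
- bot.line_to(position, velocity=150, ori=None): straight line of the TCP; ori=None keeps the orientation; velocity is the mean speed in mm/s.
- bot.move_joints(angles): joint-space move.
- bot.move_gripper(opening, force=None): finger opening in mm; force is the grip in N (None keeps the last); returns when the fingers have stopped.
- bot.pause(seconds).
- bot.solve_ik(position, orientation): joint angles nearest the present ones, or None.
- bot.read_state(): the state.
- bot.camera(name): name is "scene" or "top"; returns the picture (480x640x3 uint8, red, green, blue); there is no depth.
- bot.get_calibration(name): a dict with "fx", "fy", "cx", "cy" (pixels), "distortion" ([k1, k2, p1, p2, k3] as OpenCV has them; the pictures are not rectified), "view" (4x4, takes a point from world to camera coordinates). Camera axes: x right, y up, looking along -z (the intrinsics and any distortion apply to the point x, -y, -z); pixel columns grow to the right and rows downward; lengths in mm; the calibration is good to about 2 mm. A picture is of the moment at which its call begins. get_calibration takes no time and is no camera call.
A pose or a line that the arm cannot do raises bot.Unreachable and nothing moves.
- bot.close_job(): hands the job in; it is judged then, once.
The state is a dict: "t": time; "joint_pos": joint angles; "qvel": joint speeds; "tau": joint torques, N m; "tcp_pos": TCP position; "eef_rot": TCP orientation; "contact_force": force on the tool from outside, world axes, zero at the start; "moment": the same for the moment, N m; "width": finger opening in mm; "finger_force": force on a finger pad.
Only numpy, scipy, OpenCV 4.12 (cv2) and the standard library are available. Lean on these libraries where they do the work, as an engineer would, in place of code of your own. Each camera call takes 0.05 s, during which the arm holds its last target. There are 200 camera calls.

### The job

Pack the transport tray for a blood sample, working up from the tray one thing at a time: lay the cold brick squarely in the large drawn outline on the tray, stand the open canister upright on the middle of the brick, stand the tall narrow sample jar inside the canister, and put the deep cap over it, open side down, so that it sits level and fully down on the canister's rim. Last of all, lay the temperature logger squarely in the small outline. Never tip the sample jar over, leave the short wide jar where it stands, and let everything stand still with nothing held.

Things in the scene. Friction and masses are not known exactly. Their poses are not given: they have to be found in the camera images.
- tray: Shallow pale-blue plastic tray, fixed, 180 (its x) x 290 (its y) mm, floor 6 mm above the table, rim 5 mm wide and 10 mm above the table. Origin: centre of its underside, on the table.
- mark_large: Large dark rectangular outline drawn on the tray's floor, 108 (its x) x 68 (its y) mm outside, line 3 mm wide: the place of the cold brick. Origin: its centre, on the tray's floor. No height. It may be in either half of the tray.
- mark_small: Small dark rectangular outline drawn on the tray's floor, 78 (its x) x 52 (its y) mm outside, line 3 mm wide: the place of the logger. Origin: its centre, on the tray's floor. No height. It lies in the other half of the tray, its centre about 140 mm from the large one's, its long side roughly along the line that joins the two centres.
- brick: Cold brick: loose pale-blue solid block, 100 (its x) x 60 (its y) x 36 mm high, with a white panel on top, about 200 g. Origin: centre of its underside. Either way round is right in its outline.
- canister: Open canister: loose light-grey plastic cup, standing mouth up, 54 mm outside diameter, 46 mm high, bore 44 mm diameter, inner floor 6 mm above its underside, about 90 g. Origin: centre of its underside, z up its axis.
- jar: Sample jar: loose, tall and narrow, standing, 72 mm high, clear body 29 mm in diameter with a paper label, white lid 31 mm in diameter over its top 16 mm, about 60 g. Inside the canister it stands 32 mm above the canister's rim. Origin: centre of its underside, z up its axis.
- cap: Deep cap: loose light-grey plastic hat, 54 mm high, standing open side down as used, about 70 g. Skirt 70 mm outside, 64 mm inside diameter, 18 mm high outside, 14 mm deep inside up to a ledge that rests on the canister rim (cap underside then 32 mm above canister underside). Crown above it 59 mm outside, 50 mm inside diameter, flat closed top 4 mm thick. Origin: centre of its underside.
- logger: Temperature logger: loose white box, 70 (its x) x 44 (its y) x 26 mm high, with a black screen and two grey buttons on top, about 70 g. Origin: centre of its underside. Either way round is right in its outline.
- short_jar: Short wide sample jar of another patient, standing among the things, 40 mm high, body 42 mm and white lid 45 mm in diameter: not to be used or moved. Origin: centre of its underside.
Not all that is in view belongs to the job. Leave any brown or pink look-alike of the logger alone.

How it is judged:
By the outcome, as a careful person would: the job done as asked, in the order asked, and still so for the second after the job is handed in, with the robot touching nothing.
It also fails if it takes over 144 s, if anything falls off the work surface, if the arm or the gripper's body presses on something with over 40 N, if the wrist force passes 120 N, or if a joint passes its speed limit or range.

## Working session

There is one attempt and no reset: what is moved stays moved. The work goes in short steps, each a Python script; the robot and the scene stay as the last script left them, time stands still between calls to the robot, and variables do not carry over. Pictures are saved under pics/ and viewed, at most 14 in all, crops included, and the job is handed in when it is done.

```bash
ls; mkdir -p pics; python3 - <<'E'
from plant import bot
import cv2
for n in("scene","top"):
    cv2.imwrite(f"pics/{n}0.png",bot.camera(n)[:,:,::-1]); c=bot.get_calibration(n); print(n,c)
s=bot.read_state();print(s)
E
```

```text
pics
scene {'fx': 525.967282185857, 'fy': 525.967282185857, 'cx': 319.85065938575576, 'cy': 239.72217136169346, 'distortion': array([0.02842566, 0.        , 0.        , 0.        , 0.        ]), 'view': array([[-5.48282910e-01,  8.36259051e-01,  7.52665531e-03,
         3.24005815e+02],
       [-6.70661118e-01, -4.45051646e-01,  5.93416125e-01,
         3.00078151e+02],
       [ 4.99599356e-01,  3.20312085e-01,  8.04860641e-01,
        -1.41669728e+03],
       [ 0.00000000e+00,  0.00000000e+00,  0.00000000e+00,
         1.00000000e+00]])}
top {'fx': 509.61326275882607, 'fy': 509.61326275882607, 'cx': 321.08502749016714, 'cy': 235.42795226955778, 'distortion': array([-0.10000232,  0.        ,  0.        ,  0.        ,  0.        ]), 'view': array([[-6.44171981e-03, -9.99938861e-01,  8.98766331e-03,
        -2.60886113e+01],
       [ 9.92946043e-01, -5.33204316e-03,  1.18447141e-01,
        -5.21100429e+02],
       [-1.18391977e-01,  9.68726802e-03,  9.92919683e-01,
        -1.06722204e+03],
       [ 0.00000000e+00,  0.00000000e+00,  0.00000000e+00,
         1.00000000e+00]])}
{'t': 0.1, 'joint_pos': array([ 1.62108135e+00,  3.59304146e-01,  1.11562200e-02, -2.72746308e-04,
       -1.22406755e+00, -2.88109283e-01]), 'qvel': array([ 0.00218863, -0.0019597 ,  0.00293082, -0.00129785,  0.00045302,
       -0.00099092]), 'tau': array([-9.26468019e-04, -5.84162450e+01,  2.93751365e+01,  7.01555058e+00,
        1.02144544e-02, -5.18152433e-05]), 'tcp_pos': array([158.95162059, 655.58705804, 225.73249671]), 'eef_rot': array([ 9.92932512e-01, -1.18678165e-01, -6.90792571e-06,  7.21031944e-04]), 'contact_force': array([ 0.32342873, -0.57643131, -0.37976292]), 'moment': array([-0.00205423, -0.0001015 ,  0.01828841]), 'finger_force': 0.0, 'width': 87.68412910673426}
```

View pics/scene0.png

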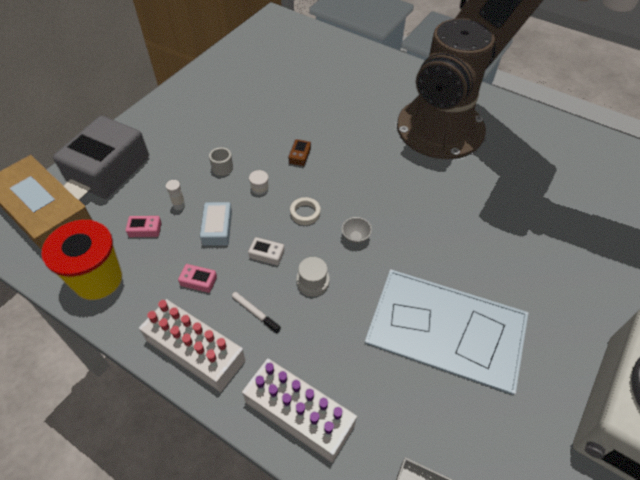

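View pics/top0.png

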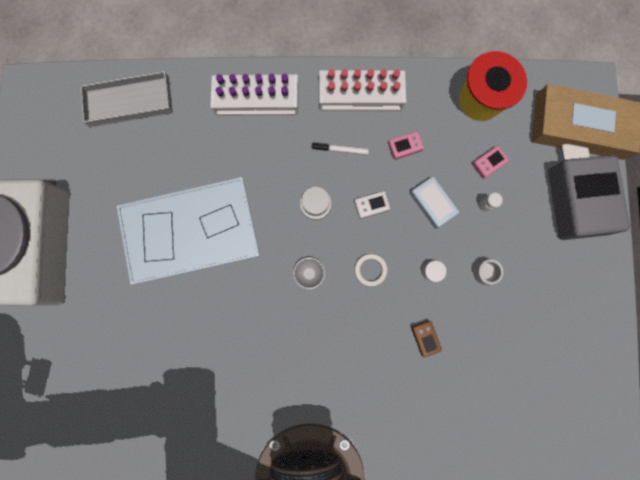

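The top view shows the tray at (188,230), with the large outline at (158,237) and the small one at (219,221). The cap is at (316,203), logger (373,205), brick (435,202), jar (490,201), canister (490,271) and short jar (435,271).

```bash
cat > h.py <<'E'
import numpy as np, cv2
from plant import bot
def ray(cam,uv,z):
    """pixel(s) -> world points on plane z"""
    c=bot.get_calibration(cam); K=np.array([[c['fx'],0,c['cx']],[0,c['fy'],c['cy']],[0,0,1]])
    p=cv2.undistortPoints(np.float64(uv).reshape(-1,1,2),K,np.float64(c['distortion'])).reshape(-1,2)
    R,t=c['view'][:3,:3],c['view'][:3,3]; o=-R.T@t
    d=np.c_[p[:,0],-p[:,1],-np.ones(len(p))]@R
    return o+d*((z-o[2])/d[:,2])[:,None]
def proj(cam,X):
    c=bot.get_calibration(cam); K=np.array([[c['fx'],0,c['cx']],[0,c['fy'],c['cy']],[0,0,1]])
    F=np.diag([1.,-1,-1]); R=F@c['view'][:3,:3]; t=F@c['view'][:3,3]
    return cv2.projectPoints(np.float64(X).reshape(-1,1,3),cv2.Rodrigues(R)[0],t,K,np.float64(c['distortion']))[0].reshape(-1,2)
def rect(P):
    """world xy contour -> centre, long, short, angle of long side (rad)"""
    (c,(w,h),a)=cv2.minAreaRect(np.float32(P[:,:2])); a=np.radians(a)
    if w<h: w,h,a=h,w,a+np.pi/2
    return np.array(c),w,h,(a+np.pi/2)%np.pi-np.pi/2
E
python3 - <<'E'
from h import *
im=cv2.imread('pics/top0.png'); g=cv2.cvtColor(im,cv2.COLOR_BGR2GRAY)
for n,(u,v),z in [('brick',(435,202),36),('jar',(494,200),72),('can',(490,271),46),('short',(435,270),40),('logger',(373,205),26),('cap',(316,202),54),('mL',(158,237),6),('mS',(219,221),6)]:
    p=ray('top',[(u,v)],z)[0]; print(n,p.round(),np.hypot(*p[:2]).round(), proj('scene',p).round())
a=cv2.resize(im[175:300,345:515],None,fx=4.7,fy=4.7,interpolation=cv2.INTER_CUBIC); cv2.imwrite('pics/a.png',a)
b=cv2.resize(im[170:290,110:335],None,fx=3.5,fy=3.5,interpolation=cv2.INTER_CUBIC); cv2.imwrite('pics/b.png',b)
E
```

```text
brick [ 592. -278.   36.] 654.0 [[216. 218.]]
jar [ 590. -397.   72.] 711.0 [[174. 185.]]
can [ 441. -390.   46.] 588.0 [[220. 155.]]
short [ 444. -272.   40.] 521.0 [[258. 178.]]
logger [ 588. -143.   26.] 605.0 [[266. 247.]]
cap [590. -19.  54.] 590.0 [[313. 267.]]
mL [522. 333.   6.] 619.0 [[480. 338.]]
mS [557. 197.   6.] 591.0 [[410. 317.]]
```

View pics/a.png

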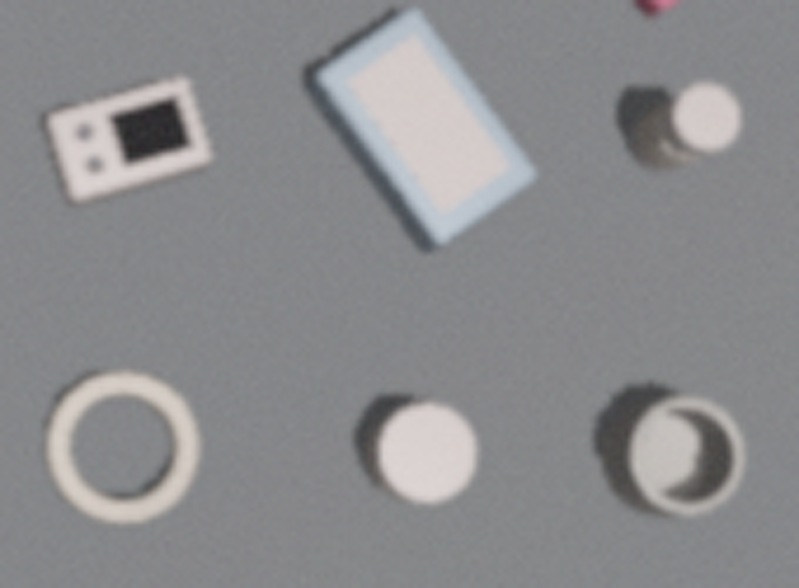

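View pics/b.png

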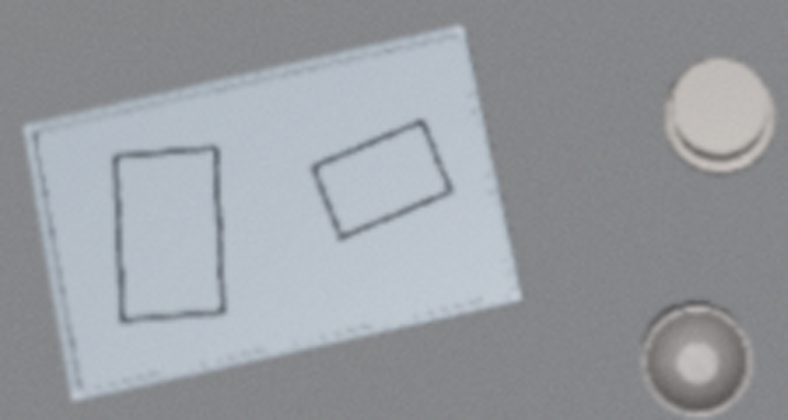

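The crops show clean top faces: logger, brick and panel, jar lid, canister ring and cap crown. Both outlines on the tray are closed.

```bash
cat > m.py <<'E'
from h import *
S=6
def comp(im,seed,rad,th,dark=False,sel=None,fill=True):
    """upsampled contour (full-res px coords) of the bright blob nearest seed"""
    u,v=[int(round(x)) for x in seed]; x0,y0=u-rad,v-rad
    c=cv2.resize(im[y0:v+rad,x0:u+rad],None,fx=S,fy=S,interpolation=cv2.INTER_CUBIC)
    g=c.astype(int).min(2) if sel is None else sel(c.astype(int))
    m=(g>th).astype(np.uint8)
    cs,_=cv2.findContours(m,cv2.RETR_CCOMP if dark else cv2.RETR_EXTERNAL,cv2.CHAIN_APPROX_NONE)
    cs=[k for k in cs if cv2.contourArea(k)>30*S*S]
    k=min(cs,key=lambda k:np.linalg.norm(k.reshape(-1,2).mean(0)-rad*S))
    return (k.reshape(-1,2)+.5)/S-.5+[x0,y0]
E
python3 - <<'E'
from m import *
im=cv2.imread('pics/top0.png'); sc=cv2.imread('pics/scene0.png')
for n,s,r,z in [('brick',(435,202),33,36),('logger',(373,205),25,26)]:
    k=comp(im,s,r,155); print(n,rect(ray('top',k,z)))
for n,s,r,z,th in [('jar',(495,200),15,72,165),('can',(491,271),18,46,150),('cap',(316,202),22,54,165),('short',(436,271),18,40,165)]:
    k=comp(im,s,r,th); P=ray('top',k,z)[:,:2].astype(np.float32); e=cv2.fitEllipse(P); print(n,e)
# marks: interior regions
for n,s,r in [('mL',(158,237),34),('mS',(219,221),26)]:
    k=comp(im,s,r,150); k2=None
    for th in (130,140,150,160):
        try:
            u,v=s; c=cv2.resize(im[v-r:v+r,u-r:u+r],None,fx=S,fy=S,interpolation=cv2.INTER_CUBIC).min(2)
            nl,lab=cv2.connectedComponents((c>th).astype(np.uint8),connectivity=4)
            m=(lab==lab[r*S,r*S]).astype(np.uint8)
            k=max(cv2.findContours(m,0,cv2.CHAIN_APPROX_NONE)[0],key=cv2.contourArea).reshape(-1,2)
            print(n,th,rect(ray('top',(k+.5)/S-.5+[u-r,v-r],6)))
        except Exception as e: print(e)
E
```

```text
brick (array([ 594.15289307, -279.6439209 ]), 96.89014434814453, 57.51081466674805, np.float64(0.6000558668075473))
logger (array([ 590.43273926, -141.85235596]), 69.67996215820312, 43.22923278808594, np.float64(-1.2903709567793014))
jar ((591.2702026367188, -399.3406677246094), (29.86275291442871, 30.50668716430664), 102.09382629394531)
can ((439.4359130859375, -392.57647705078125), (52.39490509033203, 53.990753173828125), 50.94804382324219)
cap ((588.6235961914062, -17.360187530517578), (62.70377731323242, 67.97550964355469), 86.70996856689453)
short ((442.1502685546875, -273.5138854980469), (44.248233795166016, 45.0631217956543), 56.576934814453125)
mL 130 (array([524.38873291, 335.25384521]), 158.72242736816406, 152.47607421875, np.float64(1.569379658253029))
mL 140 (array([523.57049561, 333.5149231 ]), 103.5322494506836, 62.49945068359375, np.float64(0.08160420761517972))
mL 150 (array([523.70526123, 333.38241577]), 102.17149353027344, 61.20861053466797, np.float64(0.07734522214327622))
mL 160 (array([523.72930908, 333.32928467]), 100.67543029785156, 60.346256256103516, np.float64(0.07655847442299635))
mS 130 (array([558.98016357, 198.48330688]), 118.486083984375, 116.45613861083984, np.float64(1.5661152885468645))
mS 140 (array([558.98016357, 198.48330688]), 118.486083984375, 116.45613861083984, np.float64(1.5661152885468645))
mS 150 (array([557.84564209, 197.6456604 ]), 72.23967742919922, 45.96031188964844, np.float64(-1.1725956869162868))
mS 160 (array([557.87438965, 197.60708618]), 71.07874298095703, 44.847557067871094, np.float64(-1.1741937500179023))
```

```bash
cat > act.py <<'E'
from m import *
from scipy.spatial.transform import Rotation as Ro
def quat(yaw):
    """tool down, fingers closing along direction yaw"""
    y=np.array([np.cos(yaw),np.sin(yaw),0]); z=np.array([0,0,-1.])
    return Ro.from_matrix(np.c_[np.cross(y,z),y,z]).as_quat()
def best(p,yaw):
    c=[(abs(j[5]),yw) for yw in (yaw,yaw+np.pi) if (j:=bot.solve_ik(p,quat(yw))) is not None]
    return quat(min(c)[1])
def st(tag):
    s=bot.read_state(); print(tag,'t%.1f'%s['t'],'w%.1f'%s['width'],'ff%.1f'%s['finger_force'],s['tcp_pos'].round(1),s['contact_force'].round(1))
def pick(xy,yaw,z,force,opening=88,up=240):
    q=best([*xy,up],yaw); bot.move_gripper(opening); bot.move_ptp([*xy,up],q)
    bot.line_to([*xy,z+30],250); bot.line_to([*xy,z],80); st('down')
    bot.move_gripper(0,force); st('grip'); bot.line_to([*xy,up],200); st('up')
def place(xy,yaw,z,opening,up=260,slow=25):
    bot.move_ptp([*xy,up],best([*xy,up],yaw)); bot.line_to([*xy,z+slow],200); bot.line_to([*xy,z],40); bot.pause(.3); st('set')
    bot.move_gripper(opening); bot.pause(.2); bot.line_to([*xy,up],150); st('off')
def snap(n):
    for c in('top','scene'): cv2.imwrite(f'pics/{c}_{n}.png',bot.camera(c)[:,:,::-1])
E
python3 - <<'E'
from act import *
pick((594.1,-279.6),.600+np.pi/2,8,30)
place((523.7,333.4),.077+np.pi/2,14.5,76)
bot.move_ptp([590,-20,260],best([590,-20,260],np.pi/2)) if 0 else bot.move_ptp([439.4,-392.6,240],best([439.4,-392.6,240],0))
snap('b')
im=cv2.imread('pics/top_b.png')
u=proj('top',[[523.7,333.4,42]])[0]
for th in (180,190):
  k=comp(im,u,36,th); print(th,rect(ray('top',k,42)))
print(u)
x,y=u.round().astype(int)
cv2.imwrite('pics/b1.png',cv2.resize(im[y-50:y+50,x-45:x+90],None,fx=5,fy=5,interpolation=cv2.INTER_CUBIC))
E
```

```text
down t5.4 w88.1 ff0.0 [ 593.8 -279.6    7.5] [0.3 0.3 0.3]
grip t6.0 w59.7 ff30.0 [ 594.1 -279.5    8.3] [-1.5  1.2  1.7]
up t7.3 w59.9 ff30.0 [ 593.4 -279.3  238.5] [ 0.2  0.3 -2. ]
set t11.8 w59.8 ff30.0 [523.7 333.5  14.4] [ 0.4  0.3 -1.7]
off t14.3 w76.2 ff0.0 [523.4 333.2 259. ] [0.5 0.8 0.1]
180 (array([525.56884766, 334.94372559]), 159.0612030029297, 158.2613525390625, np.float64(-1.5471709628728023))
190 (array([525.4666748 , 334.92327881]), 159.01400756835938, 158.09579467773438, np.float64(-1.5469204592827666))
[152.63188497 234.45083221]
```

View pics/b1.png

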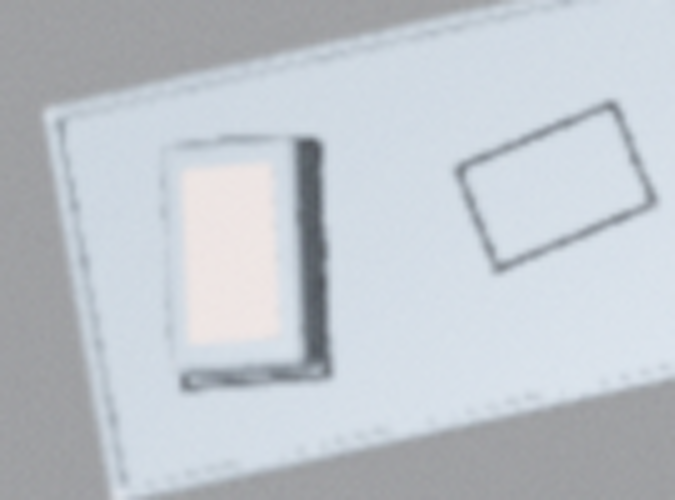

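The panel is at about (150,234), and thin tray line shows at the bottom and around the brick. I'll measure the panel centre by colour from both cameras.

```bash
python3 - <<'E'
from act import *
red=lambda c:c[:,:,2]-c[:,:,0]
for cam in('top','scene'):
    im=cv2.imread(f'pics/{cam}_b.png'); u=proj(cam,[[523.7,333.4,42]])[0]
    for th in(-8,-2): print(cam,th,rect(ray(cam,comp(im,u,30,th,sel=red),42)))
# brick before, panel vs scene; scene marks
im=cv2.imread('pics/top0.png'); print(rect(ray('top',comp(im,(435,202),30,3,sel=red),36)))
sc=cv2.imread('pics/scene0.png'); r=32;S=6
for n,X in(('L',[523.7,333.4,6]),('S',[557.8,197.6,6])):
    u,v=proj('scene',[X])[0].round().astype(int)
    c=cv2.resize(sc[v-r:v+r,u-r:u+r],None,fx=S,fy=S,interpolation=cv2.INTER_CUBIC).min(2)
    for th in(140,150,160):
        lab=cv2.connectedComponents((c>th).astype(np.uint8),connectivity=4)[1]
        m=(lab==lab[r*S,r*S]).astype(np.uint8)
        k=max(cv2.findContours(m,0,cv2.CHAIN_APPROX_NONE)[0],key=cv2.contourArea).reshape(-1,2)
        print(n,th,rect(ray('scene',(k+.5)/S-.5+[u-r,v-r],6)))
x,y=proj('scene',[[523.7,333.4,30]])[0].round().astype(int)
cv2.imwrite('pics/b2.png',cv2.resize(cv2.imread('pics/scene_b.png')[y-50:y+50,x-60:x+60],None,fx=6,fy=6,interpolation=cv2.INTER_CUBIC))
E
```

```text
top -8 (array([524.29199219, 331.24868774]), 77.98219299316406, 41.92408752441406, np.float64(0.07570727820433665))
top -2 (array([524.33447266, 331.30300903]), 75.89411163330078, 39.883853912353516, np.float64(0.06994748494487557))
scene -8 (array([522.63122559, 331.59118652]), 79.29454040527344, 42.435489654541016, np.float64(0.07447743873531643))
scene -2 (array([522.61773682, 331.65744019]), 77.45069122314453, 40.79777526855469, np.float64(0.07690640809703675))
(array([ 594.79547119, -279.45953369]), 74.4759292602539, 38.51714324951172, np.float64(0.5969444957060075))
L 140 (array([522.55871582, 333.86352539]), 102.87352752685547, 62.655364990234375, np.float64(0.07467146666548552))
L 150 (array([522.59069824, 333.90460205]), 101.24882507324219, 61.87443923950195, np.float64(0.07210332216967319))
L 160 (array([522.62988281, 333.97958374]), 99.85238647460938, 61.19065475463867, np.float64(0.07189473839967109))
S 140 (array([556.58563232, 197.70022583]), 73.47869110107422, 47.02059555053711, np.float64(-1.1765609673318465))
S 150 (array([556.42327881, 197.76849365]), 72.33413696289062, 45.571449279785156, np.float64(-1.1729545145836613))
S 160 (array([556.42840576, 197.69885254]), 71.21411895751953, 44.17835998535156, np.float64(-1.173621103804508))
```

View pics/b2.png

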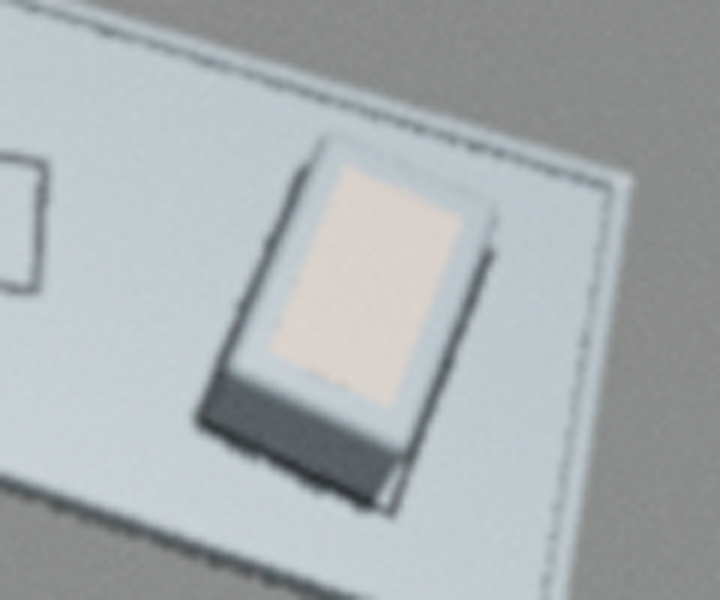

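Both cameras put the brick about 2.2 mm low in y, with a visible gap on the +y side. I'll nudge it, then bring the canister.

```bash
python3 - <<'E'
from act import *
p=(523.7,333.4); q=best([*p,240],.077+np.pi/2)
bot.move_gripper(76); bot.move_ptp([*p,240],q); bot.line_to([*p,40],250); bot.line_to([*p,14.5],80)
bot.move_gripper(0,30); bot.line_to([*p,18],40); bot.line_to([523.4,335.6,18],30); bot.line_to([523.4,335.6,14.6],20); bot.pause(.3); st('set')
bot.move_gripper(76); bot.line_to([523.4,335.6,240],200)
pick((439.4,-392.6),0,15,20,opening=80)
place((523.4,335.6),.077+np.pi/2,42+15.5,72)
bot.move_ptp([591.3,-397.3,240],best([591.3,-397.3,240],0))
snap('c')
red=lambda c:c[:,:,2]-c[:,:,0]
for cam in('top','scene'):
    x,y=proj(cam,[[523.4,333.4,60]])[0].round().astype(int); im=cv2.imread(f'pics/{cam}_c.png')
    cv2.imwrite(f'pics/c{cam}.png',cv2.resize(im[y-45:y+45,x-50:x+50],None,fx=6,fy=6,interpolation=cv2.INTER_CUBIC)); print(x-50,y-45)
a=[cv2.imread(f'pics/c{c}.png') for c in('top','scene')]
cv2.imwrite('pics/cc.png',cv2.resize(np.hstack(a),(800,360)))
E
```

```text
set t22.8 w59.5 ff30.0 [523.6 335.9  14.9] [-1.   1.1  3.9]
down t29.0 w79.8 ff0.0 [ 439.5 -392.7   15.1] [ 0.5 -0.  -0.3]
grip t29.6 w54.5 ff20.0 [ 439.5 -392.7   15.3] [-0.8  0.9  1.8]
up t30.8 w54.5 ff20.0 [ 438.8 -392.2  238.7] [ 1.   0.5 -1.5]
set t35.5 w54.4 ff20.0 [523.5 335.7  57.3] [ 1.4 -0.2 -1.4]
off t37.8 w71.8 ff0.0 [523.  335.3 258.9] [ 0.6  0.5 -0.5]
100 189
437 281
```

View pics/cc.png

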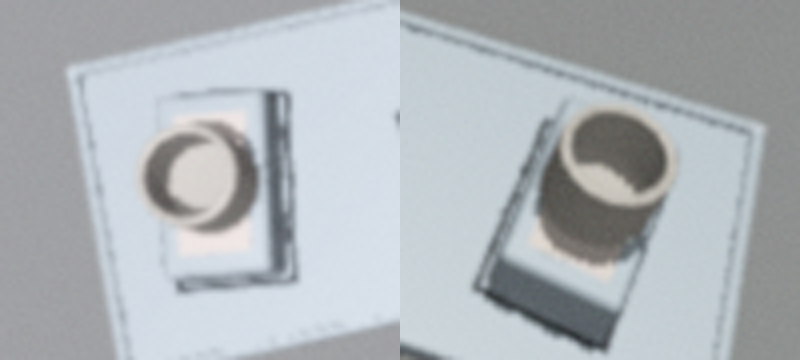

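```bash
python3 - <<'E'
from act import *
for cam in('top','scene'):
    im=cv2.imread(f'pics/{cam}_c.png'); x,y=proj(cam,[[523.4,333.4,60]])[0].round().astype(int); r=45;S=6
    c=cv2.resize(im[y-r:y+r,x-r:x+r],None,fx=S,fy=S,interpolation=cv2.INTER_CUBIC).astype(int)
    d=c[:,:,2]-c[:,:,0]; v=c.min(2)
    def pts(m): 
        ys,xs=np.nonzero(m); return (np.c_[xs,ys]+.5)/S-.5+[x-r,y-r]
    # panel: warm bright pixels whose plane point lies by the brick and clear of the cup rim
    P=ray(cam,pts((d>-5)&(v>190)),42)[:,:2]; t=.075; R=np.array([[np.cos(t),np.sin(t)],[-np.sin(t),np.cos(t)]])
    L=(P-[523.4,333.4])@R.T
    for s in(-1,1):
        m=(s*L[:,0]>28)&(np.abs(L).max(1)<45)
        if m.sum()>50: print(cam,'panel end',s,m.sum(),np.percentile(L[m],[.5,99.5],axis=0).round(1).tolist())
    m=((d>-6)&(v>150)).astype(np.uint8); 
    cs=cv2.findContours(m,cv2.RETR_CCOMP,cv2.CHAIN_APPROX_NONE)[0]
    for k in cs:
        if cv2.contourArea(k)>150*S*S/4:
            Q=ray(cam,(k.reshape(-1,2)+.5)/S-.5+[x-r,y-r],88)[:,:2].astype(np.float32); print(cam,cv2.fitEllipse(Q))
E
```

```text
top panel end -1 2915 [[-37.6, -19.6], [-28.1, 20.0]]
top panel end 1 2545 [[28.1, -19.6], [39.0, 29.2]]
top ((432.9536437988281, 243.5027618408203), (11.20401382446289, 77.01836395263672), 6.1307549476623535)
top ((520.101806640625, 326.0910339355469), (61.2504768371582, 75.90701293945312), 106.80592346191406)
top ((522.7889404296875, 335.07220458984375), (37.83073043823242, 40.25199890136719), 75.08544158935547)
top ((508.4885559082031, 310.40185546875), (210.2283477783203, 250.78065490722656), 143.7278594970703)
scene panel end -1 63 [[-44.9, -23.3], [-36.7, 25.6]]
scene panel end 1 2107 [[28.3, -19.4], [38.0, 21.2]]
scene ((579.9723510742188, 334.26556396484375), (17.90413475036621, 41.128421783447266), 1.5613508224487305)
scene ((521.7782592773438, 333.8996887207031), (52.95619583129883, 53.19975662231445), 82.46678161621094)
scene ((519.49951171875, 333.71600341796875), (38.180763244628906, 46.777679443359375), 0.40230539441108704)
```

Brick is now centred in its outline, within about 0.5 mm, and the canister is within about 1 mm of mid-brick. Jar next, gripped by the lid.

```bash
python3 - <<'E'
from act import *
pick((591.3,-398.3),np.pi/2,44,15,opening=60)
place((523.0,335.6),.077+np.pi/2,92.8,46,up=280,slow=70)
bot.move_ptp([589,-17,240],best([589,-17,240],np.pi/2)) if 0 else bot.move_ptp([600,-250,260],best([600,-250,260],0))
snap('j')
for cam in('top','scene'):
    x,y=proj(cam,[[523.4,333.4,70]])[0].round().astype(int); im=cv2.imread(f'pics/{cam}_j.png')
    cv2.imwrite(f'pics/j{cam}.png',cv2.resize(im[y-40:y+40,x-45:x+45],(400,360),interpolation=cv2.INTER_CUBIC))
x,y=proj('top',[[589,-18,40]])[0].round().astype(int); im=cv2.imread('pics/top_j.png')
c=cv2.resize(im[y-25:y+25,x-25:x+25],(400,360),interpolation=cv2.INTER_CUBIC)
x,y=proj('scene',[[589,-18,40]])[0].round().astype(int); im=cv2.imread('pics/scene_j.png')
d=cv2.resize(im[y-25:y+25,x-25:x+25],(400,360),interpolation=cv2.INTER_CUBIC)
a=[cv2.imread(f'pics/j{c}.png') for c in('top','scene')]
cv2.imwrite('pics/jj.png',cv2.resize(np.vstack([np.hstack(a),np.hstack([c,d])]),(660,594)))
for cam in('top','scene'):
    im=cv2.imread(f'pics/{cam}_j.png'); s=proj(cam,[[523,334,120]])[0]
    for th in(205,220):
        try:
            P=ray(cam,comp(im,s,14,th),120)[:,:2].astype(np.float32); print(cam,'lid',cv2.fitEllipse(P))
        except Exception as e: print(e)
E
```

```text
down t43.7 w59.6 ff0.0 [ 591.1 -398.3   43.5] [ 0.4 -0.4  0.7]
grip t44.3 w30.3 ff15.0 [ 591.4 -398.3   44.2] [-0.3  0.4 -0.1]
up t45.5 w30.4 ff15.0 [ 590.7 -397.9  238.4] [ 0.1 -0.1 -1.4]
set t51.0 w30.6 ff15.0 [523.  335.6  92.9] [-0.2 -0.6 -1.1]
off t53.1 w46.1 ff0.0 [522.6 335.3 278.9] [0.6 0.4 0.2]
top lid ((527.9818725585938, 341.7587585449219), (52.928775787353516, 64.39865112304688), 43.82589340209961)
top lid ((525.1189575195312, 334.0521240234375), (27.524133682250977, 29.636554718017578), 159.1114501953125)
scene lid ((522.8255615234375, 333.4306335449219), (27.194345474243164, 27.585466384887695), 40.925376892089844)
min() iterable argument is empty
```

View pics/jj.png

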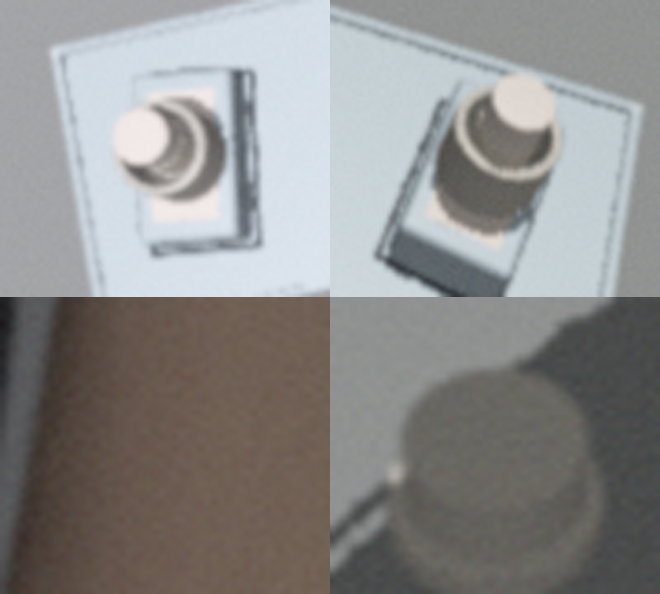

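The jar stands upright in the canister, centred. Cap next: crown centre at about px (316.1,199.8) in the first top picture. I'll grip it twice at 90° to centre it.

```bash
python3 - <<'E'
from act import *
im=cv2.imread('pics/top0.png')
P=ray('top',[(316.1,199.8)],54)[0]; print(P)
k=comp(im,(316,202),22,165); Q=ray('top',k,18)[:,:2]; lo=Q[:,0].min()+35  # nearest skirt edge
Q2=ray('top',k,54)[:,:2]; print('x from skirt',lo,'x from crown',Q2[:,0].max()-29.5,'y',(Q[:,1].min()+Q[:,1].max())/2)
sc=cv2.imread('pics/scene0.png'); u,v=proj('scene',[P])[0].round().astype(int); print(u,v)
cv2.imwrite('pics/cap.png',cv2.resize(np.hstack([im[180:225,295:340],sc[v-15:v+30,u-22:u+23]]),(800,400),interpolation=cv2.INTER_CUBIC))
E
```

```text
[594.63363803 -18.82410551  54.        ]
x from skirt 595.7898006570244 x from crown 593.8638574380345 y -16.95273903310928
311 268
```

View pics/cap.png

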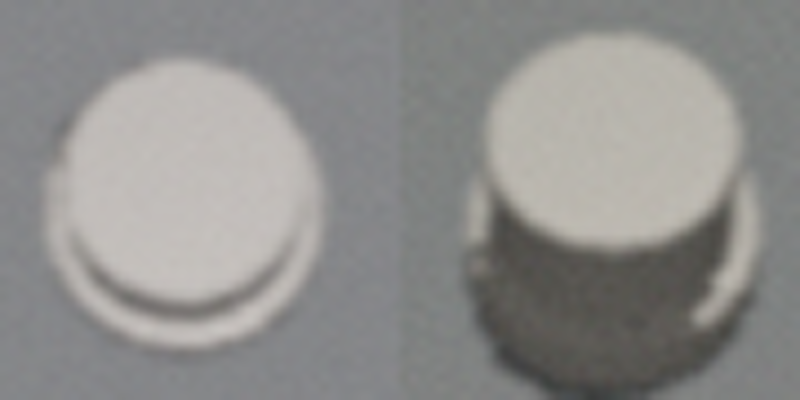

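```bash
python3 - <<'E'
from act import *
c=(594,-18)
bot.move_gripper(86); bot.move_ptp([*c,240],best([*c,240],np.pi/2)); bot.line_to([*c,55],250); bot.line_to([*c,22],80); st('d')
bot.move_gripper(0,5); st('g1'); bot.move_gripper(86); bot.line_to([*c,70],150)
bot.move_ptp([*c,75],best([*c,75],0)); bot.line_to([*c,22],80); bot.move_gripper(0,18); st('g2')
bot.line_to([*c,280],220)
t=(523.2,335.6); bot.move_ptp([*t,290],best([*t,290],.077+np.pi/2)); bot.line_to([*t,160],220); bot.line_to([*t,101],60); st('near')
if np.abs(bot.read_state()['contact_force']).max()<6:
    bot.line_to([*t,96.6],20); bot.pause(.3); st('set')
E
```

```text
d t58.8 w86.2 ff0.0 [594.1 -18.   22.1] [ 1.3 -0.   0.5]
g1 t59.3 w58.5 ff5.0 [594.3 -17.9  22.3] [-0.4  1.8  2.6]
g2 t63.2 w59.4 ff18.0 [594.1 -18.   22.3] [-1.4  0.6  3.1]
near t67.8 w59.4 ff18.0 [523.4 335.8 101.4] [ 0.4 -0.3 -0.8]
set t68.5 w59.3 ff18.0 [523.2 335.6  96.6] [ 0.6 -0.8 -0.4]
```

```bash
python3 - <<'E'
from act import *
t=(523.2,335.6); bot.line_to([*t,96.0],10); st('set'); bot.move_gripper(80); bot.pause(.3); bot.line_to([*t,290],180)
l=(590.4,-141.0); bot.move_ptp([*l,240],best([*l,240],-1.290+np.pi/2)); snap('k')
a=[]
for cam in('top','scene'):
    x,y=proj(cam,[[523.4,333.4,80]])[0].round().astype(int); im=cv2.imread(f'pics/{cam}_k.png')
    a.append(cv2.resize(im[y-40:y+40,x-45:x+45],(400,360),interpolation=cv2.INTER_CUBIC))
cv2.imwrite('pics/kk.png',np.hstack(a))
E
```

```text
set t68.7 w59.6 ff18.0 [523.3 335.7  96.3] [-0.7 -1.2  2.2]
```

View pics/kk.png

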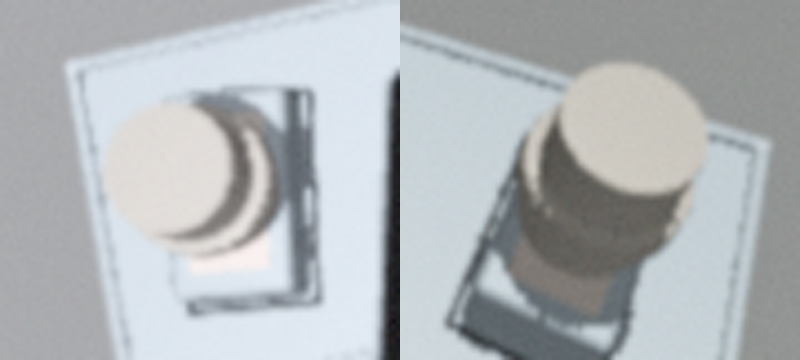

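The cap sits level on the canister, and contact came at the expected height. Logger next.

```bash
python3 - <<'E'
from act import *
pick((590.4,-141.0),-1.290+np.pi/2,3,15,opening=75)
place((557.1,199.0),-1.173+np.pi/2,9.6,58)
bot.move_ptp([560,-150,300],best([560,-150,300],0)); snap('l')
a=[]
for cam in('top','scene'):
    im=cv2.imread(f'pics/{cam}_l.png'); x,y=proj(cam,[[540,260,40]])[0].round().astype(int)
    a.append(cv2.resize(im[y-66:y+66,x-72:x+72],(400,366),interpolation=cv2.INTER_CUBIC))
    s=proj(cam,[[557.1,197.6,32]])[0]
    for th in(-8,0):
        try: print(cam,th,rect(ray(cam,comp(im,s,28,th,sel=lambda c:np.where(c.min(2)>0,c[:,:,2]-c[:,:,0],-99)),32)))
        except Exception as e: print(e)
    # crown top centre at z=128+... expected 42+32+54=128
    s=proj(cam,[[523.4,333.6,128]])[0]
    try: print(cam,'crown',cv2.fitEllipse(ray(cam,comp(im,s,22,-6,sel=lambda c:np.where(c.min(2)>165,c[:,:,2]-c[:,:,0],-99)),128)[:,:2].astype(np.float32)))
    except Exception as e: print(e)
cv2.imwrite('pics/ll.png',np.hstack(a))
E
```

```text
down t74.8 w75.0 ff0.0 [ 590.4 -141.1    3. ] [-0.4 -0.5 -0. ]
grip t75.5 w44.0 ff15.0 [ 590.5 -141.     3.2] [-1.7  0.4  2. ]
up t76.8 w43.8 ff15.0 [ 589.7 -140.9  238.6] [-0.6  0.3 -1.4]
set t80.4 w44.0 ff15.0 [557.1 199.    9.6] [-0.6 -0.5 -1. ]
off t83.0 w57.8 ff0.0 [556.8 198.8 259.1] [-0.6 -0.2 -0.3]
top -8 (array([559.49163818, 191.11961365]), 124.383056640625, 104.81876373291016, np.float64(0.011985093553602777))
top 0 (array([559.48657227, 190.56663513]), 124.36375427246094, 103.71112060546875, np.float64(0.012022964536541503))
top crown ((518.9321899414062, 324.7586364746094), (60.678688049316406, 81.8340835571289), 139.3071746826172)
scene -8 (array([564.44702148, 200.06228638]), 74.20863342285156, 59.271568298339844, np.float64(-1.1787115697806265))
scene 0 (array([563.71514893, 200.26799011]), 71.48497009277344, 55.19304275512695, np.float64(-1.1767504845329193))
scene crown ((528.98583984375, 333.31939697265625), (63.204654693603516, 71.91786193847656), 65.70950317382812)
```

View pics/ll.png

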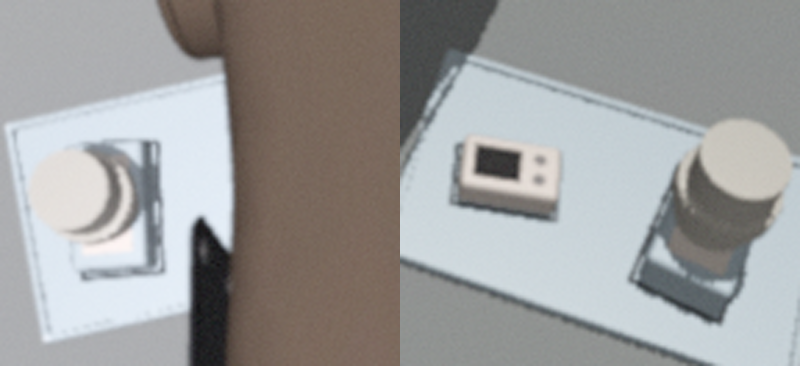

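The arm hides the logger in the top view, so I'll move it away and look once more.

```bash
python3 - <<'E'
from act import *
bot.move_ptp([440,-400,300],best([440,-400,300],0)); snap('m')
red=lambda c:c[:,:,2]-c[:,:,0]
im=cv2.imread('pics/top_m.png'); s=proj('top',[[557.1,197.6,32]])[0]
for th in(-8,-2): print(rect(ray('top',comp(im,s,24,th,sel=red),32)))
x,y=proj('top',[[540,260,40]])[0].round().astype(int)
t=cv2.resize(im[y-50:y+50,x-66:x+66],(792,600),interpolation=cv2.INTER_CUBIC); cv2.imwrite('pics/mm.png',t)
E
```

```text
(array([555.88720703, 195.52159119]), 73.11512756347656, 48.661949157714844, np.float64(-1.1744053714560225))
(array([556.07513428, 195.75852966]), 71.20640563964844, 46.36174011230469, np.float64(-1.1712975290429277))
```

View pics/mm.png

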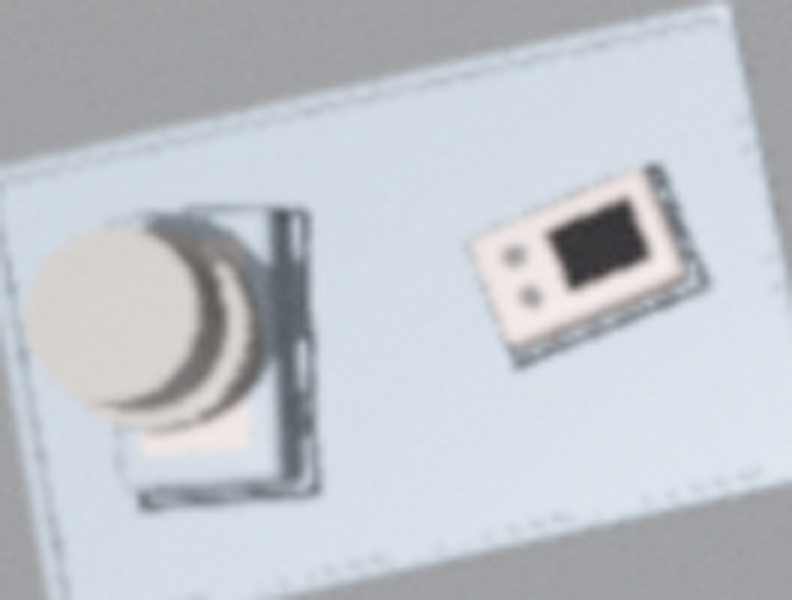

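Logger measures about 2.5 mm off across its short side, so I'll nudge it by (+1.8, +2.0) as I did the brick.

```bash
python3 - <<'E'
from act import *
p=(557.1,199.0); n=(558.9,201.0); bot.move_gripper(58)
bot.move_ptp([*p,240],best([*p,240],-1.173+np.pi/2)); bot.line_to([*p,40],250); bot.line_to([*p,9.6],80)
bot.move_gripper(0,15); bot.line_to([*p,13],40); bot.line_to([*n,13],30); bot.line_to([*n,9.6],20); bot.pause(.3); st('set')
bot.move_gripper(58); bot.pause(.2); bot.line_to([*n,260],180)
bot.move_ptp([440,-400,300],best([440,-400,300],0)); snap('n')
im=cv2.imread('pics/top_n.png'); s=proj('top',[[557.1,197.6,32]])[0]
print(rect(ray('top',comp(im,s,24,-2,sel=lambda c:c[:,:,2]-c[:,:,0]),32))); st('end')
x,y=proj('top',[[540,260,40]])[0].round().astype(int); a=cv2.resize(im[y-50:y+50,x-66:x+66],(400,303),interpolation=cv2.INTER_CUBIC)
im=cv2.imread('pics/scene_n.png'); x,y=proj('scene',[[540,260,40]])[0].round().astype(int)
cv2.imwrite('pics/nn.png',np.hstack([a,cv2.resize(im[y-50:y+50,x-66:x+66],(400,303),interpolation=cv2.INTER_CUBIC)]))
E
```

```text
set t91.0 w44.0 ff15.0 [559.1 201.1   9.7] [0.8 0.2 3.2]
(array([558.43414307, 198.13282776]), 70.93013763427734, 45.88121032714844, np.float64(-1.1637176066588304))
end t95.5 w58.0 ff0.0 [ 440.6 -399.4  299.9] [-1.   0.  -0.1]
```

View pics/nn.png

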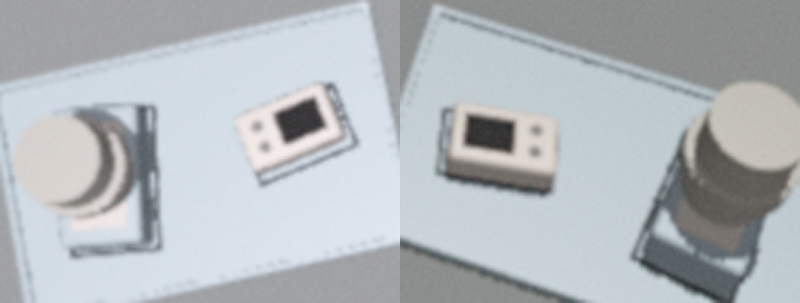

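```bash
python3 - <<'E'
from plant import bot
bot.pause(.5); print(bot.close_job())
E
```

```text
the job is handed in; nothing more can be done
None
```

The tray is packed in the order asked and handed in at about 96 s: brick and logger measured within about 1 mm of their outlines' centres, jar upright in the canister, and cap level and fully down, with the short jar left untouched; brick and logger each needed one small nudge after placing.

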